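# Put the mixed-up jam jars back on their own display stands

### The arm

A 6-joint arm with a two-finger parallel gripper is mounted at the origin on the work surface. World frame = base frame: x ahead of the robot, y to its left, z up, the work surface at z = 0. Lengths are in m, angles in rad, forces in N, time in s.
With the tool pointing down it reaches from about 0.35 to 0.775 m from the base axis. Payload 7.3 kg.
Tool frame: the origin (TCP) lies at the centre of the arm's flange, where the gripper is bolted on; the fingertips stand 178 mm ahead of it and the grasp point (between the pads) lies 159 mm ahead of it (tip_extent is the distance from the TCP to the fingertips, in m); z points along the fingers, y is the line along which they close (so a half turn about z gives the same grasp; the last joint's range is limited). The gripper opens to 92 mm and grips with 3 to 60 N. Pads are 19 mm wide; open, the fingers measure 130 mm over their backs; the gripper's body (75 mm by 190 mm) begins 47 mm behind the grasp point.
Start: joints at [-1.303, 0.342, 1.524, -0, 1.275, -0.146], TCP at [0.211, -0.481, 0.405] pointing down, gripper open.
Joint ranges: [-2.53, 2.53], [-0.77, 2.02], [0.04, 2.7], [-1, 4.14], [0.28, 2.66], [-3.11, 3.11]. Speed limits (rad/s): [2.57, 2.57, 3.14, 3.14, 3.14, 3.14].

### API

Orientations are given as [roll, pitch, yaw] about the fixed x, y, z axes, in that order (R = Rz(yaw) Ry(pitch) Rx(roll)).
In Python, from cell import * gives the robot as it stands.
- The arm moves only by the tool arm_command, never from a script. Its arguments are lists of equal length, an entry for each row: "xyz": the shift along the world's x, y, z in mm, a list of three; "spin": the turn about the world's z in degrees. In form: {"xyz": [[tx, ty, tz], ...], "spin": [spin, ...]}. A call has 1 to 20 rows; each row shifts and turns the commanded pose from where the row before left it; what a row does not reach is not made up. A row lasts 1/10 s, in which the tool goes at most 50 mm and 8.59 degrees, less where a joint would pass 70% of its speed; a pose out of reach is approached as far as the arm can. A call with a gripper value outside its range is refused whole. "jaw" is the opening, from -1 (shut) to 1 (fully open), set as the call begins (left out, the last holds). The fingers move at their own pace and stop on an object; "squeeze" is the grip in N (left out, the last holds). Time passes only in rows, so rows that do not move let the fingers close. It gives the time, the measured TCP pose, the force, the opening and the grip force at its end, in the units of the state.
- observe(): the state, without advancing time (a new reading comes with each control period).
- read_camera(name): name is "side" or "top"; returns a dict with "img" (480x640x3 uint8, red, green, blue), "depth" (480x640 float32, m along the optical axis (not along the pixel's ray), 0 where there is no reading), "fx", "fy", "cx", "cy" (pixels), "world_from_camera" (4x4, takes a point from camera to world coordinates). Camera axes: x right, y up, looking along -z (the intrinsics and any distortion apply to the point x, -y, -z); pixel columns grow to the right and rows downward; lengths in m; the calibration is good to about 2 mm. A picture is of the moment at which its call begins.
- hand_in(): hands the job in; it is judged then, once.
The state is a dict: "time": time; "qpos": joint angles; "qvel": joint speeds; "joint_efforts": joint torques, N m; "tool_pos": TCP position; "tool_rot": TCP orientation; "contact_force": force on the tool from outside, world axes, zero at the start; "torque": the same for the moment, N m; "opening": finger opening in m; "grip_force": force on a finger pad.
Only numpy, scipy, OpenCV 4.12 (cv2) and the standard library are available. Lean on these libraries where they do the work, as an engineer would, in place of code of your own. Each camera call takes 0.05 s, during which the arm holds its last target. There are 200 camera calls.

### The job

The four little jars on the pastry counter are on each other's display stands. Stand each jar upright in the middle of the stand whose picture card shows its fruit or nut; each stand takes one jar, and the empty steel plate is free for parking one while you swap. They are glass, so do not drop or tip any, and leave the syrup bottle where it is.

Things in the scene. Friction and masses are not known exactly. Their poses are not given: they have to be found in the camera images.
- jar_raspberry: Closed glass jar of raspberry spread, crimson red jam and crimson red lid, cream label band. Round, upright, 72 mm high: body 56 mm across up to 50 mm, then a shoulder and a lid 53 mm across over the top 13 mm. About 0.2 kg, loose. Origin: centre of its underside, z up its axis. Grip it round the body from above, e.g. 45 mm above its underside. It starts on the middle of a wrong stand.
- jar_lemon: Closed glass jar of lemon spread, bright yellow jam and bright yellow lid, cream label band. Round, upright, 72 mm high: body 56 mm across up to 50 mm, then a shoulder and a lid 53 mm across over the top 13 mm. About 0.2 kg, loose. Origin: centre of its underside, z up its axis. Grip it round the body from above, e.g. 45 mm above its underside. It starts on the middle of a wrong stand.
- jar_pistachio: Closed glass jar of pistachio spread, leaf green jam and leaf green lid, cream label band. Round, upright, 72 mm high: body 56 mm across up to 50 mm, then a shoulder and a lid 53 mm across over the top 13 mm. About 0.2 kg, loose. Origin: centre of its underside, z up its axis. Grip it round the body from above, e.g. 45 mm above its underside. It starts on the middle of a wrong stand.
- jar_blueberry: Closed glass jar of blueberry spread, dark blue jam and dark blue lid, cream label band. Round, upright, 72 mm high: body 56 mm across up to 50 mm, then a shoulder and a lid 53 mm across over the top 13 mm. About 0.2 kg, loose. Origin: centre of its underside, z up its axis. Grip it round the body from above, e.g. 45 mm above its underside. It starts on the middle of a wrong stand.
- stand_raspberry: Stand for the raspberry jar: fixed oak block 96 x 96 mm, 22 mm high, dark slate disc 80 mm across flush in its flat top. Cream card with a red raspberry, crimson red border, 72 mm wide, slopes at 45 degrees 50 to 87 mm ahead (own +x) of the middle, top 40 mm above the counter. Origin: under the slate's centre, at the block's underside; z up. The jar stands 22 mm above it.
- stand_lemon: Stand for the lemon jar: fixed oak block 96 x 96 mm, 22 mm high, dark slate disc 80 mm across flush in its flat top. Cream card with a yellow lemon, bright yellow border, 72 mm wide, slopes at 45 degrees 50 to 87 mm ahead (own +x) of the middle, top 40 mm above the counter. Origin: under the slate's centre, at the block's underside; z up. The jar stands 22 mm above it.
- stand_pistachio: Stand for the pistachio jar: fixed oak block 96 x 96 mm, 22 mm high, dark slate disc 80 mm across flush in its flat top. Cream card with green pistachios in pale shells, leaf green border, 72 mm wide, slopes at 45 degrees 50 to 87 mm ahead (own +x) of the middle, top 40 mm above the counter. Origin: under the slate's centre, at the block's underside; z up. The jar stands 22 mm above it.
- stand_blueberry: Stand for the blueberry jar: fixed oak block 96 x 96 mm, 22 mm high, dark slate disc 80 mm across flush in its flat top. Cream card with dark blue blueberries, dark blue border, 72 mm wide, slopes at 45 degrees 50 to 87 mm ahead (own +x) of the middle, top 40 mm above the counter. Origin: under the slate's centre, at the block's underside; z up. The jar stands 22 mm above it.
- plate: Empty round steel cake plate, 130 mm across, flat, 6 mm thick, fixed on the counter: a free spot with room for one jar. Origin: centre of its underside; its top is 6 mm above the origin.
- syrup: Amber glass syrup bottle with black cap, 60 mm across, 170 mm high, standing loose at the left of the stands. Not part of the job. Origin: centre of its underside, z up.
Mind the look-alikes: they are no part of the job. What is meant by the jar_raspberry is not turquoise, and is the smaller of those in its own colour.

How it is judged:
By the outcome, as a careful person would: the job done as asked, in the order asked, and still so for the second after the job is handed in, with the robot touching nothing.
It also fails if it takes over 136 s, if anything falls off the work surface, if the arm or the gripper's body presses on something with over 40 N, if the wrist force passes 120 N, or if a joint passes its speed limit or range.

## Working session

There is one attempt and no reset: what is moved stays moved. The work goes in short steps, Python scripts to look and compute and a tool call to move; the robot and the scene stay as the last step left them, time stands still between calls to the robot, and variables do not carry over. Pictures are saved under pics/ and viewed, at most 14 in all, crops included, and the job is handed in when it is done.

Besides the shell and the picture viewer there is one more tool, called after "Emit:" by a JSON object that holds its "api" and its "payload". arm_command: Moves the arm, as the interface text tells. Its arguments: {"type":"object","properties":{"xyz":{"type":"array","items":{"type":"array","items":{"type":"number"}}},"spin":{"type":"array","items":{"type":"number"}},"jaw":{"type":"number"},"squeeze":{"type":"number"}},"required":["xyz","spin"]}

```bash
mkdir -p pics; python3 - <<'E'
from cell import *
import cv2
for n in("top","side"):
    c=read_camera(n); cv2.imwrite(f"pics/{n}0.png",c["img"][:,:,::-1]); print(n,c["fx"],c["fy"],c["cx"],c["cy"],c["world_from_camera"].round(4).tolist(),[k for k in c])
s=observe();print(s)
E
```

```text
top 572.7575314288919 572.7575314288919 317.92535325475154 241.37822386893285 [[-0.0224, 0.998, -0.0598, 0.4315], [-0.9992, -0.0243, -0.0327, 0.0536], [-0.0341, 0.059, 0.9977, 1.2424], [0.0, 0.0, 0.0, 1.0]] ['img', 'depth', 'fx', 'fy', 'cx', 'cy', 'world_from_camera']
side 461.6426483452711 461.6426483452711 315.2536145533609 243.61901620331977 [[-0.7472, 0.4303, -0.5065, 0.0178], [-0.6642, -0.4583, 0.5906, 0.6741], [0.022, 0.7777, 0.6282, 0.6688], [0.0, 0.0, 0.0, 1.0]] ['img', 'depth', 'fx', 'fy', 'cx', 'cy', 'world_from_camera']
{'time': 0.1, 'qpos': array([-1.30300464e+00,  3.42644812e-01,  1.52488449e+00,  7.79078098e-06,
        1.27540239e+00, -1.46005292e-01]), 'qvel': array([-0.00052521, -0.00087577, -0.0036323 ,  0.00108153,  0.00193006,
        0.00098141]), 'joint_efforts': array([ 1.81714935e-03, -4.32004309e+01, -2.44695139e+01,  7.18577486e-02,
        5.26123925e-02, -4.90028515e-05]), 'tool_pos': array([ 0.21108572, -0.48057399,  0.40413149]), 'tool_rot': array([-3.14026894e+00, -2.02184269e-04,  4.13794568e-01]), 'contact_force': array([ 1.06877374, -0.38978994,  0.93023934]), 'torque': array([ 0.02816348, -0.02323213,  0.03950451]), 'grip_force': 0.0, 'opening': 0.09180335085346436}
```

View pics/top0.png

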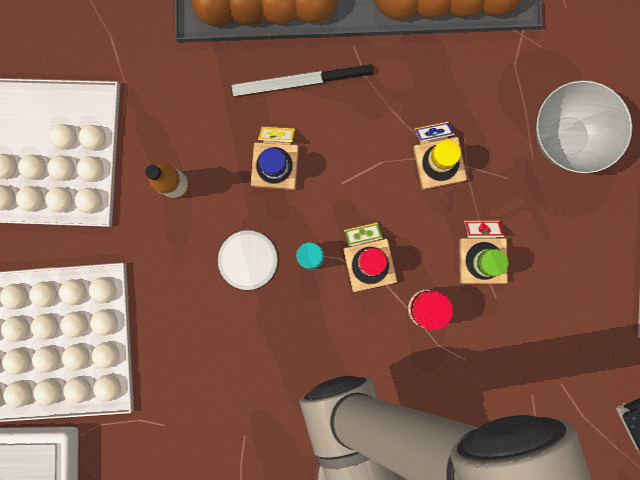

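View pics/side0.png

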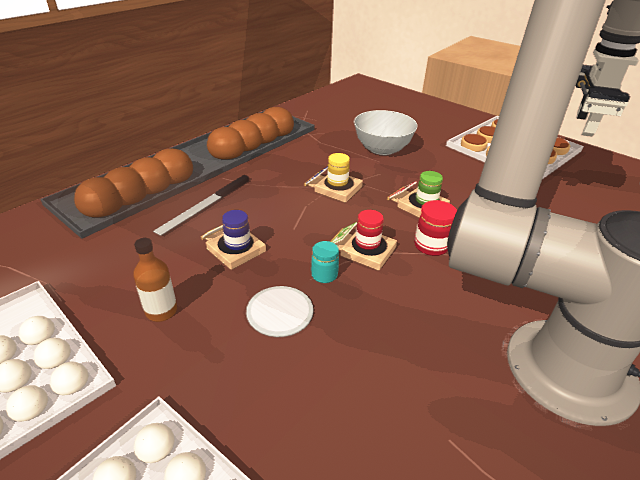

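The top view shows four stands. Lemon card at (275,165) holds blueberry, blueberry card (441,163) holds lemon, pistachio card (370,264) holds raspberry, and raspberry card (484,261) holds pistachio. The plate is at (248,260). The decoys are a turquoise jar (310,256) and a large red jar (431,310). The side view confirms all of this, with the syrup bottle at (155,285).

```bash
cat > h.py <<'E'
from cell import *
import cv2, numpy as np
def cloud(name):
    c=read_camera(name); v,u=np.mgrid[:480,:640]; d=c["depth"]; T=c["world_from_camera"]
    p=np.stack([(u-c["cx"])/c["fx"]*d,-(v-c["cy"])/c["fy"]*d,-d],-1)@T[:3,:3].T+T[:3,3]
    p[d==0]=np.nan
    return c,p,cv2.cvtColor(c["img"],cv2.COLOR_RGB2HSV)
def ray(c,u,v,z):
    T=c["world_from_camera"]; r=T[:3,:3]@np.array([(u-c["cx"])/c["fx"],-(v-c["cy"])/c["fy"],-1]); o=T[:3,3]
    return o+r*(z-o[2])/r[2]
HUE={"rasp":(170,180),"lemon":(25,33),"pist":(45,75),"blue":(112,128),"teal":(82,98)}
def lids(name="top",zmin=.06):
    c,p,h=cloud(name)
    for k,(a,b) in HUE.items():
        m=((h[...,0]>=a)&(h[...,0]<=b)&(h[...,1]>120)&(h[...,2]>60)&(p[...,2]>zmin)).astype(np.uint8)
        n,l,st,_=cv2.connectedComponentsWithStats(m)
        for i in range(1,n):
            if st[i,4]<60: continue
            q=p[l==i]; zt=np.percentile(q[:,2],90); t=(l==i)&(np.abs(p[...,2]-zt)<.006)
            ys,xs=np.nonzero(t); (u,v),r=cv2.minEnclosingCircle(np.stack([xs,ys],1).astype(np.float32))
            print(k,st[i,4],"ztop",zt.round(4),"px",round(u),round(v),"mean",p[t].mean(0).round(4),"circ",ray(c,u,v,zt).round(4),"r",round(r,1))
    return c,p,h
E
python3 - <<'E'
from h import *
c,p,h=lids()
print("table z",np.nanmedian(p[300:360,180:280,2]),np.nanmedian(p[190:220,320:350,2]))
for n,(u0,v0) in dict(A=(275,165),B=(441,163),C=(370,264),D=(484,261)).items():
    z=p[...,2]; m=(abs(z-.022)<.007).astype(np.uint8); w=np.zeros_like(m); w[v0-45:v0+45,u0-45:u0+45]=1
    ok=((h[...,0]>8)&(h[...,0]<25)&(h[...,1]>50)&(h[...,1]<190)&(h[...,2]>120)).astype(np.uint8)
    m=m&w&ok; m=cv2.morphologyEx(m,cv2.MORPH_OPEN,np.ones((3,3)))
    q=p[m>0]; R=cv2.minAreaRect((q[:,:2]*1000).astype(np.float32)); print(n,m.sum(),"z",np.median(q[:,2]).round(4),R)
w=np.zeros((480,640),bool); w[225:295,210:285]=1
m=w&(h[...,1]<60)&(h[...,2]>120); q=p[m]; ys,xs=np.nonzero(m); (u,v),r=cv2.minEnclosingCircle(np.stack([xs,ys],1).astype(np.float32)); print("plate",u,v,r,ray(c,u,v,.006),q.mean(0))
E
```

```text
rasp 546 ztop 0.0964 px 372 261 mean [ 0.4579 -0.0171  0.0941] circ [ 0.4581 -0.0169  0.0964] r 13.5
rasp 1197 ztop 0.105 px 432 311 mean [ 0.3584 -0.1314  0.1025] circ [ 0.3582 -0.1304  0.105 ] r 19.7
lemon 523 ztop 0.097 px 446 153 mean [ 0.6728 -0.1714  0.0945] circ [ 0.6723 -0.171   0.097 ] r 13.0
pist 497 ztop 0.0967 px 494 262 mean [ 0.4511 -0.2567  0.0943] circ [ 0.4505 -0.2562  0.0967] r 13.5
blue 538 ztop 0.097 px 271 161 mean [0.6667 0.1826 0.0945] circ [0.6662 0.1817 0.097 ] r 13.1
teal 505 ztop 0.0748 px 309 255 mean [0.4744 0.1112 0.0724] circ [0.4741 0.1108 0.0748] r 13.0
table z 9.819350393169834e-05 8.629503992274579e-05
A 897 z 0.0221 ((671.923095703125, 185.7420654296875), (96.10212707519531, 96.77468872070312), 84.38838958740234)
B 774 z 0.0218 ((667.9432373046875, -170.8609619140625), (96.96539306640625, 96.49376678466797), 9.832242012023926)
C 925 z 0.0216 ((451.7518005371094, -14.755516052246094), (95.84757232666016, 95.842529296875), 11.408034324645996)
D 882 z 0.0216 ((456.0359191894531, -254.23345947265625), (96.55597686767578, 95.63468170166016), 88.8340835571289)
plate 247.16880798339844 259.7115783691406 29.93111801147461 [0.46952529 0.24848206 0.006     ] [nan nan nan]
```

Emit:
{"api": "arm_command", "payload": {"xyz": [[22.5,42.1,0],[22.5,42.1,0],[22.5,42.1,0],[22.5,42.1,0],[22.5,42.1,0],[22.5,42.1,0],[22.5,42.1,0],[22.5,42.1,0],[22.5,42.1,0],[22.5,42.1,0],[22,42.4,0],[0,0,-35],[0,0,-35],[0,0,-34],[0,0,0],[0,0,0]], "spin": [-2.15,-2.15,-2.15,-2.15,-2.15,-2.15,-2.15,-2.15,-2.15,-2.15,-2.15,0,0,0,0,0], "jaw": 1, "squeeze": 20}}

```text
time: 1.75
tool_pos: [0.4583, -0.0174, 0.3011]
tool_rot: [-3.141, 0.001, 0.001]
contact_force: [0.4, 0.3, 0.9]
opening: 0.0918
grip_force: 0.0
```

Emit:
{"api": "arm_command", "payload": {"xyz": [[0,0,-25],[0,0,-25],[0,0,-25],[0,0,0],[0,0,0]], "spin": [0,0,0,0,0]}}

```text
time: 2.25
tool_pos: [0.4589, -0.0176, 0.2273]
tool_rot: [3.141, -0.002, 0.001]
contact_force: [0.2, 0.2, 0.6]
opening: 0.0919
grip_force: 0.0
```

Emit:
{"api": "arm_command", "payload": {"xyz": [[0,0,0],[0,0,0],[0,0,0],[0,0,0],[0,0,0],[0,0,0],[0,0,0],[0,0,0]], "spin": [0,0,0,0,0,0,0,0], "jaw": -1, "squeeze": 20}}

```text
time: 3.05
tool_pos: [0.4582, -0.0173, 0.2259]
tool_rot: [3.141, -0.0, 0.001]
contact_force: [-1.8, -0.0, 5.0]
opening: 0.0551
grip_force: 20.0
```

Emit:
{"api": "arm_command", "payload": {"xyz": [[0,0,10],[0,0,20],[0,0,35],[0,0,35],[0,0,0],[0,0,0]], "spin": [0,0,0,0,0,0]}}

```text
time: 3.65
tool_pos: [0.4579, -0.0172, 0.3261]
tool_rot: [3.141, -0.001, 0.001]
contact_force: [0.0, 0.1, -2.1]
opening: 0.0554
grip_force: 20.0
```

Emit:
{"api": "arm_command", "payload": {"xyz": [[1,20,0],[2,36,0],[2,40,0],[2,40,0],[2,40,0],[1.5,40,0],[1,30,0],[0,20,0],[0,0,0],[0,0,-25],[0,0,-30],[0,0,-30],[0,0,-17],[0,0,-6],[0,0,-3],[0,0,-2],[0,0,0],[0,0,0]], "spin": [0,0,0,0,0,0,0,0,0,0,0,0,0,0,0,0,0,0]}}

```text
time: 5.45
tool_pos: [0.4698, 0.2487, 0.2135]
tool_rot: [-3.141, -0.001, 0.001]
contact_force: [-0.4, -0.9, -2.7]
opening: 0.0553
grip_force: 20.0
```

Commanded 0.213, so about 3 mm remain to the plate; I'll lower by 1 mm steps.

Emit:
{"api": "arm_command", "payload": {"xyz": [[0,0,-1],[0,0,-1],[0,0,0],[0,0,0]], "spin": [0,0,0,0]}}

```text
time: 5.85
tool_pos: [0.4696, 0.2487, 0.2108]
tool_rot: [3.142, -0.0, 0.001]
contact_force: [-0.6, -0.2, -2.7]
opening: 0.0554
grip_force: 20.0
```

Emit:
{"api": "arm_command", "payload": {"xyz": [[0,0,-1],[0,0,0],[0,0,0]], "spin": [0,0,0]}}

```text
time: 6.15
tool_pos: [0.4697, 0.2488, 0.21]
tool_rot: [-3.142, -0.0, 0.001]
contact_force: [-0.8, -0.5, 1.5]
opening: 0.0554
grip_force: 20.0
```

Emit:
{"api": "arm_command", "payload": {"xyz": [[0,0,0],[0,0,0],[0,0,0],[0,0,0],[0,0,0],[0,0,20],[0,0,40],[0,0,40],[0,0,15],[0,0,0]], "spin": [0,0,0,0,0,0,0,0,0,0], "jaw": 1}}

```text
time: 7.15
tool_pos: [0.4701, 0.2489, 0.3273]
tool_rot: [-3.14, -0.005, 0.001]
contact_force: [-0.6, -0.8, -0.3]
opening: 0.0919
grip_force: 0.0
```

Emit:
{"api": "arm_command", "payload": {"xyz": [[-1,-25,0],[-2,-45,0],[-2,-45,0],[-2,-45,0],[-2,-45,0],[-2,-45,0],[-2,-45,0],[-2,-45,0],[-2,-45,0],[-2,-45,0],[0,-45,0],[0,-30,0],[0,0,0],[0,0,0]], "spin": [0,0,0,0,0,0,0,0,0,0,0,0,0,0]}}

```text
time: 8.55
tool_pos: [0.4501, -0.2563, 0.3231]
tool_rot: [-3.139, 0.002, -0.001]
contact_force: [-0.4, 0.3, 0.5]
opening: 0.092
grip_force: 0.0
```

```bash
python3 - <<'E'
from h import *
c,p,h=lids(); cv2.imwrite("pics/t1.png",c["img"][:,:,::-1])
E
```

```text
rasp 511 ztop 0.0806 px 242 259 mean [0.4691 0.2476 0.0782] circ [0.4695 0.2472 0.0806] r 12.8
rasp 1196 ztop 0.1047 px 432 310 mean [ 0.3586 -0.1313  0.1023] circ [ 0.3586 -0.1306  0.1047] r 19.5
lemon 514 ztop 0.0968 px 446 153 mean [ 0.6734 -0.1718  0.0944] circ [ 0.6722 -0.1711  0.0968] r 12.9
blue 562 ztop 0.0964 px 271 160 mean [0.6674 0.1828 0.0942] circ [0.667  0.1824 0.0964] r 13.1
teal 506 ztop 0.0748 px 309 255 mean [0.4743 0.111  0.0723] circ [0.4739 0.1115 0.0748] r 12.9
```

Emit:
{"api": "arm_command", "payload": {"xyz": [[0,0,-25],[0,0,-30],[0,0,-25],[0,0,-17.5],[0,0,0],[0,0,0]], "spin": [0,0,0,0,0,0]}}

```text
time: 9.2
tool_pos: [0.4509, -0.2553, 0.2274]
tool_rot: [-3.141, 0.001, 0.003]
contact_force: [0.3, -0.5, -0.2]
opening: 0.0915
grip_force: 0.0
```

Emit:
{"api": "arm_command", "payload": {"xyz": [[0,0,0],[0,0,0],[0,0,0],[0,0,0],[0,0,0],[0,0,0],[0,0,0],[0,0,0]], "spin": [0,0,0,0,0,0,0,0], "jaw": -1}}

```text
time: 10.0
tool_pos: [0.4507, -0.2565, 0.2275]
tool_rot: [3.141, -0.0, 0.001]
contact_force: [-0.1, -1.3, 3.0]
opening: 0.055
grip_force: 20.0
```

Emit:
{"api": "arm_command", "payload": {"xyz": [[0,0,10],[0,0,20],[0,0,35],[0,0,35],[0,0,0],[0,0,0]], "spin": [0,0,0,0,0,0]}}

```text
time: 10.6
tool_pos: [0.4504, -0.2561, 0.3278]
tool_rot: [3.141, -0.001, 0.001]
contact_force: [-1.1, 0.8, -2.1]
opening: 0.0546
grip_force: 20.0
```

Emit:
{"api": "arm_command", "payload": {"xyz": [[0,20,0],[0,36,0],[1,40,0],[0,40,0],[0,40,0],[0,36,0],[0,20,0],[0,9.5,0],[0,0,0],[0,0,-25],[0,0,-30],[0,0,-25],[0,0,-12],[0,0,-4],[0,0,-2],[0,0,0],[0,0,0]], "spin": [0,0,0,0,0,0,0,0,0,0,0,0,0,0,0,0,0]}}

```text
time: 12.3
tool_pos: [0.4519, -0.0151, 0.2299]
tool_rot: [3.141, -0.001, 0.001]
contact_force: [-0.4, 0.0, -1.7]
opening: 0.0551
grip_force: 20.0
```

Emit:
{"api": "arm_command", "payload": {"xyz": [[0,0,-1],[0,0,-0.5],[0,0,0],[0,0,0]], "spin": [0,0,0,0]}}

```text
time: 12.7
tool_pos: [0.4516, -0.0148, 0.2279]
tool_rot: [3.141, -0.0, 0.001]
contact_force: [-0.2, 0.5, -1.5]
opening: 0.0553
grip_force: 20.0
```

Emit:
{"api": "arm_command", "payload": {"xyz": [[0,0,-0.6],[0,0,0],[0,0,0]], "spin": [0,0,0]}}

```text
time: 13.0
tool_pos: [0.4517, -0.0147, 0.2275]
tool_rot: [3.141, -0.0, 0.001]
contact_force: [-1.9, 0.6, 5.4]
opening: 0.0553
grip_force: 20.0
```

Emit:
{"api": "arm_command", "payload": {"xyz": [[0,0,0],[0,0,0],[0,0,0],[0,0,0],[0,0,0],[0,0,20],[0,0,40],[0,0,40],[0,0,0]], "spin": [0,0,0,0,0,0,0,0,0], "jaw": 1}}

```text
time: 13.9
tool_pos: [0.4529, -0.015, 0.3317]
tool_rot: [3.14, -0.01, 0.001]
contact_force: [0.1, 0.5, -0.2]
opening: 0.0917
grip_force: 0.0
```

Emit:
{"api": "arm_command", "payload": {"xyz": [[2,20,0],[3,40,0],[3,45,0],[3,45,0],[3,45,0],[3,40,0],[1,28,0],[0,0,0],[0,0,-30],[0,0,-35],[0,0,-30],[0,0,-20],[0,0,0],[0,0,0]], "spin": [0,0,0,0,0,0,0,0,0,0,0,0,0,0]}}

```text
time: 15.3
tool_pos: [0.4697, 0.2477, 0.2121]
tool_rot: [3.141, 0.001, 0.0]
contact_force: [0.5, 0.8, 0.6]
opening: 0.0917
grip_force: 0.0
```

Emit:
{"api": "arm_command", "payload": {"xyz": [[0,0,0],[0,0,0],[0,0,0],[0,0,0],[0,0,0],[0,0,0],[0,0,0],[0,0,0]], "spin": [0,0,0,0,0,0,0,0], "jaw": -1}}

```text
time: 16.1
tool_pos: [0.4697, 0.2483, 0.2124]
tool_rot: [-3.141, -0.0, 0.001]
contact_force: [-1.9, 0.4, 4.6]
opening: 0.0547
grip_force: 20.0
```

Emit:
{"api": "arm_command", "payload": {"xyz": [[0,0,10],[0,0,25],[0,0,35],[0,0,35],[0,0,20],[0,0,0],[0,-20,0],[-2,-35,0],[-2,-42.5,0],[-2,-45,0],[-2,-45,0],[-2,-45,0],[-2,-45,0],[-1.5,-45,0],[0,-45,0],[0,-45,0],[0,-40,0],[0,-30,0],[0,-20,0],[0,0,0]], "spin": [0,0,0,0,0,0,0,0,0,0,0,0,0,0,0,0,0,0,0,0]}}

```text
time: 18.1
tool_pos: [0.4556, -0.2565, 0.3353]
tool_rot: [-3.141, 0.002, -0.002]
contact_force: [0.4, 0.6, -2.4]
opening: 0.0553
grip_force: 20.0
```

Emit:
{"api": "arm_command", "payload": {"xyz": [[0,0,-25],[0,0,-30],[0,0,-30],[0,0,-15],[0,0,-5],[0,0,-2],[0,0,0],[0,0,0]], "spin": [0,0,0,0,0,0,0,0]}}

```text
time: 18.9
tool_pos: [0.4564, -0.2542, 0.231]
tool_rot: [3.141, -0.001, 0.001]
contact_force: [0.2, -0.3, -1.2]
opening: 0.0555
grip_force: 20.0
```

Emit:
{"api": "arm_command", "payload": {"xyz": [[0,0,-1],[0,0,-1],[0,0,-0.6],[0,0,0],[0,0,0]], "spin": [0,0,0,0,0]}}

```text
time: 19.4
tool_pos: [0.4562, -0.2543, 0.2284]
tool_rot: [3.141, -0.001, 0.001]
contact_force: [-1.7, 1.6, 5.1]
opening: 0.0553
grip_force: 20.0
```

Emit:
{"api": "arm_command", "payload": {"xyz": [[0,0,0],[0,0,0],[0,0,0],[0,0,0],[0,0,0],[0,0,20],[0,0,40],[0,0,40],[0,0,0]], "spin": [0,0,0,0,0,0,0,0,0], "jaw": 1}}

```text
time: 20.3
tool_pos: [0.4572, -0.255, 0.3327]
tool_rot: [3.135, -0.008, 0.001]
contact_force: [-0.0, 0.3, -0.3]
opening: 0.092
grip_force: 0.0
```

Emit:
{"api": "arm_command", "payload": {"xyz": [[11,23,0],[20,41,0],[20,41,0],[20,41,0],[20,41,0],[20,41,0],[20,41,0],[20,41,0],[20,41,0],[20,41,0],[20,45,0],[0,0,0],[0,0,0]], "spin": [0,0,0,0,0,0,0,0,0,0,0,0,0]}}

```text
time: 21.6
tool_pos: [0.667, 0.184, 0.3257]
tool_rot: [3.141, 0.002, 0.003]
contact_force: [-0.4, 0.2, -0.8]
opening: 0.0919
grip_force: 0.0
```

```bash
python3 - <<'E'
from h import *
c,p,h=lids(); s=observe(); print(s["tool_pos"],s["tool_rot"]);cv2.imwrite("pics/t2.png",c["img"][:,:,::-1])
E
```

```text
rasp 614 ztop 0.0966 px 492 259 mean [ 0.4562 -0.2535  0.0942] circ [ 0.4561 -0.2527  0.0966] r 13.7
rasp 1197 ztop 0.1049 px 432 311 mean [ 0.3584 -0.1315  0.1024] circ [ 0.3582 -0.1304  0.1049] r 19.7
lemon 132 ztop 0.097 px 448 159 mean [ 0.6565 -0.1726  0.0948] circ [ 0.6593 -0.1726  0.097 ] r 10.7
pist 478 ztop 0.0968 px 372 265 mean [ 0.4519 -0.0153  0.0944] circ [ 0.4512 -0.0149  0.0968] r 13.4
blue 191 ztop 0.0976 px 269 166 mean [0.6534 0.1871 0.0948] circ [0.6544 0.1868 0.0976] r 9.7
teal 426 ztop 0.0751 px 309 255 mean [0.474  0.1072 0.0726] circ [0.4741 0.1107 0.0751] r 13.0
[0.6668772  0.18273173 0.32618129] [3.14069358e+00 2.04196238e-03 1.65572331e-03]
```

Emit:
{"api": "arm_command", "payload": {"xyz": [[0,0,-25],[0,0,-30],[0,0,-25],[0,0,-19],[0,0,0],[0,0,0]], "spin": [0,0,0,0,0,0]}}

```text
time: 22.25
tool_pos: [0.6672, 0.1815, 0.229]
tool_rot: [3.141, 0.0, -0.001]
contact_force: [0.3, 0.5, -0.6]
opening: 0.0919
grip_force: 0.0
```

Emit:
{"api": "arm_command", "payload": {"xyz": [[0,0,0],[0,0,0],[0,0,0],[0,0,0],[0,0,0],[0,0,0],[0,0,0],[0,0,0]], "spin": [0,0,0,0,0,0,0,0], "jaw": -1}}

```text
time: 23.05
tool_pos: [0.6671, 0.1828, 0.2288]
tool_rot: [-3.142, -0.0, 0.001]
contact_force: [-0.8, -0.1, 3.3]
opening: 0.0555
grip_force: 20.0
```

Emit:
{"api": "arm_command", "payload": {"xyz": [[0,0,10],[0,0,20],[0,0,35],[0,0,35],[0,0,0],[0,0,0]], "spin": [0,0,0,0,0,0]}}

```text
time: 23.65
tool_pos: [0.667, 0.1827, 0.3292]
tool_rot: [-3.142, -0.001, 0.001]
contact_force: [-0.6, -0.3, -3.2]
opening: 0.0555
grip_force: 20.0
```

Emit:
{"api": "arm_command", "payload": {"xyz": [[-17.5,5.5,0],[-30,10,0],[-40,13,0],[-40,13,0],[-35,12,0],[-25,8,0],[-10,4,0],[0,0,0],[0,0,-25],[0,0,-30],[0,0,-30],[0,0,-20],[0,0,-6],[0,0,-3],[0,0,0],[0,0,0]], "spin": [0,0,0,0,0,0,0,0,0,0,0,0,0,0,0,0]}}

```text
time: 25.25
tool_pos: [0.4702, 0.2483, 0.2155]
tool_rot: [-3.141, -0.002, 0.001]
contact_force: [-0.5, 0.3, -2.0]
opening: 0.0556
grip_force: 20.0
```

Emit:
{"api": "arm_command", "payload": {"xyz": [[0,0,-1],[0,0,-1],[0,0,-0.5],[0,0,0],[0,0,0]], "spin": [0,0,0,0,0]}}

```text
time: 25.75
tool_pos: [0.4698, 0.2483, 0.2127]
tool_rot: [-3.141, -0.001, 0.001]
contact_force: [-0.9, -0.2, 7.2]
opening: 0.0549
grip_force: 20.0
```

Emit:
{"api": "arm_command", "payload": {"xyz": [[0,0,0],[0,0,0],[0,0,0],[0,0,0],[0,0,0],[0,0,20],[0,0,40],[0,0,40],[0,0,15],[0,0,0]], "spin": [0,0,0,0,0,0,0,0,0,0], "jaw": 1}}

```text
time: 26.75
tool_pos: [0.4701, 0.2484, 0.3296]
tool_rot: [-3.14, -0.005, 0.001]
contact_force: [-0.6, -0.1, -1.0]
opening: 0.0918
grip_force: 0.0
```

Emit:
{"api": "arm_command", "payload": {"xyz": [[13,-29.5,0],[19,-39,0],[19,-39,0],[19,-39,0],[19,-39,0],[19,-39,0],[19,-39,0],[19,-39,0],[19,-39,0],[19,-39,0],[19,-39,0],[0,0,0],[0,0,0],[0,0,0]], "spin": [0,0,0,0,0,0,0,0,0,0,0,0,0,0]}}

```text
time: 28.15
tool_pos: [0.6723, -0.1702, 0.3257]
tool_rot: [-3.14, 0.002, 0.002]
contact_force: [-0.1, 0.4, -0.2]
opening: 0.0919
grip_force: 0.0
```

Emit:
{"api": "arm_command", "payload": {"xyz": [[0,0,-25],[0,0,-30],[0,0,-25],[0,0,-18],[0,0,0],[0,0,0]], "spin": [0,0,0,0,0,0]}}

```text
time: 28.75
tool_pos: [0.6727, -0.1701, 0.2296]
tool_rot: [-3.142, 0.0, 0.002]
contact_force: [0.2, 0.1, 0.5]
opening: 0.0919
grip_force: 0.0
```

Emit:
{"api": "arm_command", "payload": {"xyz": [[0,0,0],[0,0,0],[0,0,0],[0,0,0],[0,0,0],[0,0,0],[0,0,0],[0,0,0]], "spin": [0,0,0,0,0,0,0,0], "jaw": -1}}

```text
time: 29.55
tool_pos: [0.6726, -0.1714, 0.2293]
tool_rot: [3.141, -0.0, 0.001]
contact_force: [-0.7, -0.3, 2.9]
opening: 0.0556
grip_force: 20.0
```

Emit:
{"api": "arm_command", "payload": {"xyz": [[0,0,10],[0,0,20],[0,0,35],[0,0,35],[0,0,0],[0,20,0],[0,35,0],[-1,40,0],[0,40,0],[0,40,0],[0,40,0],[0,40,0],[0,40,0],[0,32,0],[0,20,0],[0,10,0],[0,0,0]], "spin": [0,0,0,0,0,0,0,0,0,0,0,0,0,0,0,0,0]}}

```text
time: 31.25
tool_pos: [0.6713, 0.1867, 0.3282]
tool_rot: [3.141, 0.001, 0.002]
contact_force: [-1.4, -0.3, -1.8]
opening: 0.0554
grip_force: 20.0
```

Emit:
{"api": "arm_command", "payload": {"xyz": [[0,0,-25],[0,0,-30],[0,0,-25],[0,0,-12],[0,0,-4],[0,0,-2],[0,0,0],[0,0,0]], "spin": [0,0,0,0,0,0,0,0]}}

```text
time: 32.05
tool_pos: [0.672, 0.1857, 0.2325]
tool_rot: [-3.141, -0.002, 0.001]
contact_force: [0.7, 0.5, -1.2]
opening: 0.0556
grip_force: 20.0
```

Emit:
{"api": "arm_command", "payload": {"xyz": [[0,0,-1],[0,0,-1],[0,0,0],[0,0,0]], "spin": [0,0,0,0]}}

```text
time: 32.45
tool_pos: [0.6717, 0.1858, 0.2293]
tool_rot: [3.142, -0.0, 0.001]
contact_force: [0.2, 0.2, -0.1]
opening: 0.0557
grip_force: 20.0
```

Emit:
{"api": "arm_command", "payload": {"xyz": [[0,0,-0.5],[0,0,0],[0,0,0]], "spin": [0,0,0]}}

```text
time: 32.75
tool_pos: [0.6717, 0.1858, 0.2293]
tool_rot: [-3.141, -0.001, 0.001]
contact_force: [-2.1, 0.1, 6.0]
opening: 0.0554
grip_force: 20.0
```

Emit:
{"api": "arm_command", "payload": {"xyz": [[0,0,0],[0,0,0],[0,0,0],[0,0,0],[0,0,0],[0,0,20],[0,0,40],[0,0,40],[0,0,0]], "spin": [0,0,0,0,0,0,0,0,0], "jaw": 1}}

```text
time: 33.65
tool_pos: [0.6727, 0.186, 0.3358]
tool_rot: [-3.14, -0.012, 0.001]
contact_force: [0.2, 0.8, -0.0]
opening: 0.0915
grip_force: 0.0
```

Emit:
{"api": "arm_command", "payload": {"xyz": [[-20,6,0],[-40,12,0],[-40,12,0],[-40,12,0],[-40,12,0],[-22,8,0],[0,0,0],[0,0,-30],[0,0,-40],[0,0,-30],[0,0,-16],[0,0,0],[0,0,0]], "spin": [0,0,0,0,0,0,0,0,0,0,0,0,0]}}

```text
time: 34.95
tool_pos: [0.4704, 0.2476, 0.2126]
tool_rot: [3.141, -0.0, 0.001]
contact_force: [0.4, -0.5, -0.5]
opening: 0.0916
grip_force: 0.0
```

Emit:
{"api": "arm_command", "payload": {"xyz": [[0,0,0],[0,0,0],[0,0,0],[0,0,0],[0,0,0],[0,0,0],[0,0,0],[0,0,0]], "spin": [0,0,0,0,0,0,0,0], "jaw": -1}}

```text
time: 35.75
tool_pos: [0.4697, 0.2478, 0.2129]
tool_rot: [-3.141, -0.0, 0.001]
contact_force: [-0.6, 0.4, 4.9]
opening: 0.0552
grip_force: 20.0
```

Emit:
{"api": "arm_command", "payload": {"xyz": [[0,0,10],[0,0,25],[0,0,35],[0,0,35],[0,0,15],[0,0,0],[8,-18,0],[15,-30,0],[18,-38,0],[18,-38,0],[18,-38,0],[18,-38,0],[18,-38,0],[18,-38,0],[18,-38,0],[18,-38,0],[17,-38,0],[10,-20.7,0],[4,-8,0],[0,0,0]], "spin": [0,0,0,0,0,0,0,0,0,0,0,0,0,0,0,0,0,0,0,0]}}

```text
time: 37.75
tool_pos: [0.6675, -0.1717, 0.3306]
tool_rot: [-3.141, 0.003, -0.0]
contact_force: [-0.1, 0.6, -1.8]
opening: 0.0553
grip_force: 20.0
```

Emit:
{"api": "arm_command", "payload": {"xyz": [[0,0,0],[0,0,-25],[0,0,-30],[0,0,-25],[0,0,-15],[0,0,-5],[0,0,-1],[0,0,0],[0,0,0]], "spin": [0,0,0,0,0,0,0,0,0]}}

```text
time: 38.65
tool_pos: [0.668, -0.171, 0.2331]
tool_rot: [3.141, -0.002, 0.001]
contact_force: [-0.0, -0.4, -2.1]
opening: 0.0551
grip_force: 20.0
```

Emit:
{"api": "arm_command", "payload": {"xyz": [[0,0,-1],[0,0,-1],[0,0,-1],[0,0,0],[0,0,0]], "spin": [0,0,0,0,0]}}

```text
time: 39.15
tool_pos: [0.6676, -0.1711, 0.2289]
tool_rot: [3.141, -0.0, 0.001]
contact_force: [-0.4, 0.7, 0.4]
opening: 0.0553
grip_force: 20.0
```

Emit:
{"api": "arm_command", "payload": {"xyz": [[0,0,-0.6],[0,0,0],[0,0,0]], "spin": [0,0,0]}}

```text
time: 39.45
tool_pos: [0.6676, -0.171, 0.2289]
tool_rot: [3.141, -0.001, 0.001]
contact_force: [-2.1, 0.4, 4.8]
opening: 0.0554
grip_force: 20.0
```

Release, lift, and retreat toward the start pose to clear the view.

Emit:
{"api": "arm_command", "payload": {"xyz": [[0,0,0],[0,0,0],[0,0,0],[0,0,0],[0,0,0],[0,0,20],[0,0,40],[0,0,45],[0,0,45],[0,0,25],[0,0,0]], "spin": [0,0,0,0,0,0,0,0,0,0,0], "jaw": 1}}

```text
time: 40.55
tool_pos: [0.6679, -0.171, 0.4085]
tool_rot: [3.138, -0.009, 0.001]
contact_force: [0.7, 0.3, -0.1]
opening: 0.0919
grip_force: 0.0
```

Emit:
{"api": "arm_command", "payload": {"xyz": [[-38,-25,0],[-38,-25,0],[-38,-25,0],[-38,-25,0],[-38,-25,0],[-38,-25,0],[-38,-25,0],[-38,-25,0],[-38,-25,0],[-38,-25,0],[-38,-25,0],[-38,-25,0],[0,0,0],[0,0,0]], "spin": [0,0,0,0,0,0,0,0,0,0,0,0,0,0]}}

```text
time: 41.95
tool_pos: [0.2108, -0.4712, 0.4019]
tool_rot: [-3.14, 0.0, -0.002]
contact_force: [0.4, 0.5, -0.7]
opening: 0.092
grip_force: 0.0
```

```bash
python3 - <<'E'
from h import *
c,p,h=lids(); cv2.imwrite("pics/t3.png",c["img"][:,:,::-1])
E
```

```text
rasp 618 ztop 0.0966 px 492 260 mean [ 0.4559 -0.2541  0.0943] circ [ 0.4558 -0.253   0.0966] r 13.6
rasp 1195 ztop 0.1048 px 432 310 mean [ 0.3586 -0.1314  0.1024] circ [ 0.3586 -0.1305  0.1048] r 19.5
lemon 494 ztop 0.0966 px 270 158 mean [0.6722 0.1857 0.0943] circ [0.6711 0.1854 0.0966] r 12.9
pist 476 ztop 0.0968 px 372 264 mean [ 0.4516 -0.0152  0.0942] circ [ 0.4514 -0.0147  0.0968] r 13.3
blue 577 ztop 0.0966 px 446 155 mean [ 0.668  -0.1709  0.0942] circ [ 0.6671 -0.1701  0.0966] r 13.3
teal 507 ztop 0.075 px 309 255 mean [0.4741 0.1114 0.0725] circ [0.4738 0.1117 0.075 ] r 12.9
```

View pics/t3.png

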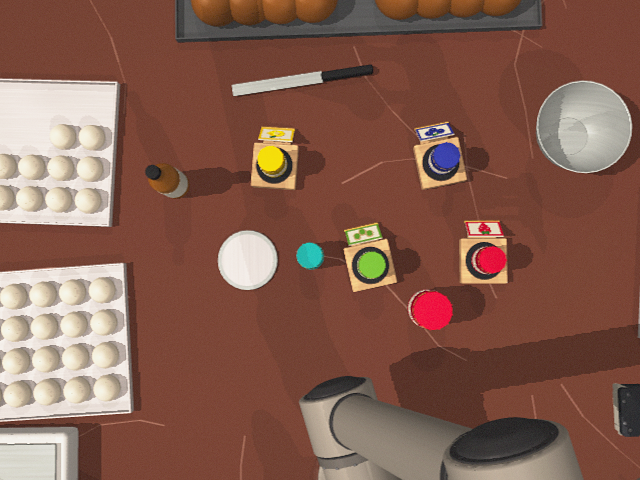

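Every jar is upright and centred within about 1 mm on its matching stand: lemon (270,158), blueberry (446,155), pistachio (372,264) and raspberry (492,260). The plate is empty, and the syrup bottle and the decoys have not moved.

```bash
python3 -c "
from cell import *
print(hand_in())"
```

```text
the job is handed in; nothing more can be done
None
```

All four jars now stand upright on their matching stands, each within about 1 mm of the middle; the syrup bottle wasn't touched, and the job was handed in at about 42 s of the 136 s allowed.

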